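# Push the vial rack home and snap the hold-down clamp over

### The job

The rack of sample vials on the uncapping fixture stands short of its place. With the fingertips only, gripping and lifting nothing, push the rack along the deck until it rests against both stop blocks, then flip the clamp handle past centre towards the rack so that it snaps over and its rubber pad holds the rack down. Leave everything else standing where it is.

Things in the scene. Friction and masses are not known exactly. Their poses are not given: they have to be found in the camera images.
- fixture: Fixed uncapping fixture. Origin: on the table surface, on its centre line; its x axis runs along the centre line away from the robot's side (the way the rack is pushed), y left, z up. Aluminium deck 8 mm thick, from x = -80 to 160 mm, 150 mm wide. Two white guides, 14 mm above the deck, from x = -70 to 85 mm, 119 mm apart. Two steel stop blocks, whose faces (x = 85 mm, top 34 mm above the table) meet the rear of the rack; the clamp stands behind them.
- rack_center (a point): Loose grey rack with ten white-capped vials (one solid thing, about 0.25 kg, pushed with about 2 to 6 N): 70 mm along x, 108 mm wide, block 32 mm high, caps 52 mm above the deck, with a bare ledge 25 mm deep along the rear. The point is the centre of the block, its axes parallel to the fixture's. It starts between the guides, 30 to 65 mm short of the stops; at home the point is at x = 50 mm of the fixture.
- rack: The same rack; the origin is under the middle of the block.
- pivot (a point): Clamp pivot, on the fixture at x = 120 mm, y = 0, 56 mm above the table; the hinge axis runs along the fixture's y.
- handle_top (a point): Free end of the clamp handle, 102 mm from the pivot. The handle is a steel stem with a black grip 26 mm wide, 16 mm thick, from 46 to 102 mm from the pivot. Open, it leans 0.55 rad from upright away from the rack; closed, 0.55 rad towards and above the rack.
- clamp (a joint): Clamp angle: 0 open, 0.55 handle upright (dead centre), about 1.08 to 1.1 closed. Over-centre: it springs to whichever side it is on, so it needs about 4 N at the handle's end to move off open and goes on by itself once past 0.55. The hold-down arm (56 mm, rubber pad below its end) turns with the handle: raised when open, level with its pad on the rack's rear ledge when closed.
- cap_jar: Bystander: clear screw-top jar, 52 mm across, 60 mm high, left of the fixture; origin under its centre.
- loose_vial: Bystander: single standing vial, 24 mm across, 48 mm high, right of the clamp; origin under its centre.
- tweezers: Bystander: steel tweezers lying flat, 115 mm long, 6 mm high, right of the fixture; origin under their middle.
- canister: Bystander: grey metal canister full of straws, 84 mm across, 185 mm high, to one side of the table; origin under its centre.
- amber_bottle: Bystander: amber bottle, 68 mm across, 150 mm high, to the other side; origin under its centre.
- timer: Bystander: white bench timer lying flat, 50 x 75 x 22 mm; origin under its centre.
- marker: Bystander: marker pen lying, 130 mm long, 15 mm thick; origin under its middle.
Not all that is in view belongs to the job. What is shaped like the rack but purple is not meant.

How it is judged:
By the outcome, as a careful person would: the job done as asked, in the order asked, and still so for the second after the job is handed in, with the robot touching nothing.
It also fails if it takes over 48 s, if anything falls off the work surface, if the arm or the gripper's body presses on something with over 40 N, if the wrist force passes 120 N, or if a joint passes its speed limit or range.

### The arm

A 6-joint arm with a two-finger parallel gripper is mounted at the origin on the work surface. World frame = base frame: x ahead of the robot, y to its left, z up, the work surface at z = 0. Lengths are in m, angles in rad, forces in N, time in s.
With the tool pointing down it reaches from about 0.375 to 0.925 m from the base axis. Payload 5.7 kg.
Tool frame: the origin (TCP) lies midway between the tips of the shut fingers; the grasp point (between the pads) lies 19 mm behind it (pinch_z is the distance from the TCP to the grasp point, in m); z points along the fingers, y is the direction in which the jaws open and shut (so a half turn about z gives the same grasp; the last joint's range is limited). The gripper opens to 88 mm and grips with 3 to 60 N. Pads are 20 mm wide; open, the fingers measure 115 mm over their backs; the gripper's body (75 mm by 178 mm) begins 61 mm behind the grasp point.
Start: joints at [1.219, 0.359, 1.51, -0, 1.272, -0.115], TCP at [0.141, 0.583, 0.185] pointing down, gripper open.
Joint ranges: [-2.97, 2.97], [-1.01, 2.36], [0.21, 2.38], [-0.96, 4.11], [0.2, 2.71], [-2.98, 2.98]. Speed limits (rad/s): [2.39, 2.39, 3.14, 3.14, 3.14, 3.14].

### API

Orientations are given as a rotation vector (axis times angle).
In Python, from rig import * gives the robot as it stands.
- The arm moves only by the shell command python3 -m jog 'ROWS' [FORCE]. ROWS is JSON, a list of rows, each a list of 7 numbers: the shift along the tool's x, y, z in mm, then the turn, a rotation vector about the tool's x, y, z in rad, then the closure, from 0 (fully open) to 1 (shut). A call has 1 to 10 rows; each row is the pose to reach, as a shift and turn from the pose measured when the call began, along the tool's axes at that moment; what a row does not reach only later rows make up. A row lasts 1/8 s, in which the tool goes at most 62.5 mm and 10.7 degrees, less where a joint would pass 70% of its speed; a pose out of reach is approached as far as the arm can. A call with a gripper value outside its range is refused whole. The fingers move at their own pace and stop on an object; FORCE is the grip in N (left out, the last holds). Time passes only in rows, so rows that repeat a pose let the fingers close. It gives the time, the measured TCP pose, the force and the opening at its end, in the units of the state.
- observe(): the state, without advancing time (a new reading comes with each control period).
- camera(name): name is "side" or "top"; returns the picture (384x512x3 uint8, blue, green, red); there is no depth.
- calibration(name): a dict with "vertical_fov" (degrees; the focal length in pixels is half the picture's height over the tangent of half this angle, whatever the lens; pixels are square), "cx", "cy" (the principal point, pixels), "k1" (the pictures are not rectified: a ray, as slopes to the right and down, at radius r is drawn at 1 + k1 r^2 times it, then the intrinsics apply), "extrinsics" (4x4, takes a point from camera to world coordinates). Camera axes: x right, y down, z forward; pixel columns grow to the right and rows downward; lengths in m; the calibration is good to about 2 mm. A picture is of the moment at which its call begins. calibration takes no time and is no camera call.
- sign_off(): hands the job in, once; it reports no verdict.
Trained networks look in the newest picture that a camera, given by its name, has taken for a name from the list of things; names that differ only in an ending like _2 or _b are one class to them, and where a whole thing is asked for, a point or a joint stands for the part that bears it (a point fixed in the world has none). Each returns a list of dicts, best first, with "conf" (0 to 1); they miss things now and then, are a little off and sometimes report something else, mostly with a low value. They report only what shows in the picture. A call takes as long as a camera call. They do not tell look-alikes from the thing itself.
- trace(camera, name): "pixels" (384x512 bool, what is visible of it) and "box" ([left, top, right, bottom] in pixels, round what is visible of it).
The state is a dict: "clock": time; "qpos": joint angles; "qd": joint speeds; "effort": joint torques, N m; "ee_pos": TCP position; "tcp_rot": TCP orientation; "wrist_force": force on the tool from outside, world axes, zero at the start; "torque": the same for the moment, N m; "finger_gap": finger opening in m.
Only numpy, scipy, OpenCV 4.12 (cv2) and the standard library are available. Lean on these libraries where they do the work, as an engineer would, in place of code of your own. Each camera call takes 0.05 s, during which the arm holds its last target.

## Working session

There is one attempt and no reset: what is moved stays moved. The work goes in short steps, Python scripts to look and compute and a shell command to move; the robot and the scene stay as the last step left them, time stands still between calls to the robot, and variables do not carry over. Pictures are saved under pics/ and viewed, and the job is handed in when it is done.

```bash
mkdir -p pics; ls
python3 - <<'E'
from rig import *
import cv2
print(observe())
for n in("side","top"):
    cv2.imwrite(f"pics/{n}0.png",camera(n)); c=calibration(n); print(n,c)
E
```

```text
pics
{'clock': 0.0, 'qpos': array([ 1.21890667e+00,  3.59495508e-01,  1.51143805e+00,  2.00945866e-07,
        1.27246788e+00, -1.15090844e-01]), 'qd': array([ 0.00029817,  0.00253496,  0.00029943,  0.00215644,  0.00172414,
       -0.00036108]), 'effort': array([-1.81155214e-03, -5.15383315e+01, -2.70721614e+01,  6.72102137e-02,
        3.53344472e-02, -1.87181267e-04]), 'ee_pos': array([0.14049596, 0.58254432, 0.18431316]), 'tcp_rot': array([-3.71044744e-01, -3.11918131e+00,  2.76369077e-03]), 'wrist_force': array([ 0.28070599,  1.03235559, -0.43236541]), 'torque': array([0.00659409, 0.04432879, 0.03428104]), 'finger_gap': 0.08781077870997293}
side {'vertical_fov': 42.7732219815682, 'cx': 250.90673863997978, 'cy': 191.8630841140674, 'k1': -0.13171487050936886, 'extrinsics': array([[ 0.97304537, -0.14610938,  0.17842297,  0.29480823],
       [-0.23058759, -0.60476484,  0.76229184, -1.04591071],
       [-0.00347405, -0.78288667, -0.62215464,  0.97943547],
       [ 0.        ,  0.        ,  0.        ,  1.        ]])}
top {'vertical_fov': 57.069283168173236, 'cx': 254.48529995916846, 'cy': 199.7407459747181, 'k1': -0.014721672857282334, 'extrinsics': array([[ 0.02651483, -0.98120717,  0.19112679,  0.29446439],
       [-0.99961877, -0.02749755, -0.00249086,  0.0061961 ],
       [ 0.00769957, -0.19098789, -0.9815622 ,  1.2875573 ],
       [ 0.        ,  0.        ,  0.        ,  1.        ]])}
```

View pics/side0.png

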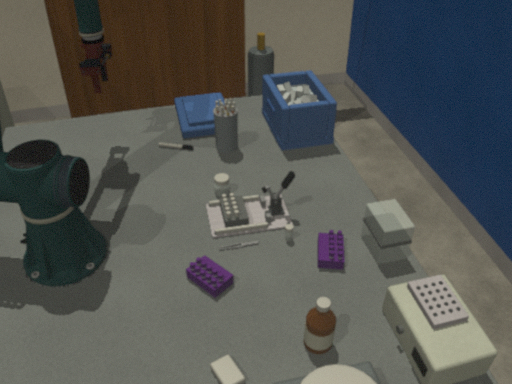

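View pics/top0.png

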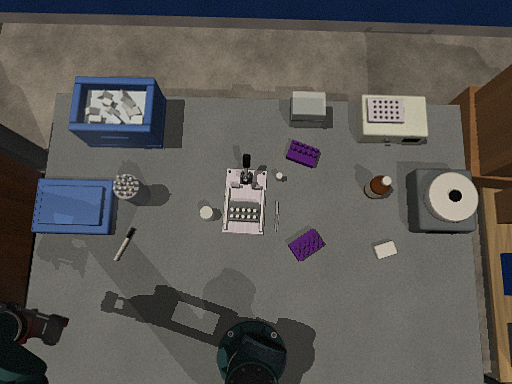

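The side view shows the white fixture at about (248,214), with the grey rack at (233,208) and the clamp grip at (287,180). In the top view the fixture is at (245,200), the rack at (243,213) and the grip at (246,160). 

Things that could be taken for the rack (top view):
- grey rack on the fixture (243,213): this is the one, grey with white caps and lying between the guides
- purple racks (303,153) and (306,244): excluded by colour
- perforated block (385,110) on the cream box: not on the fixture

Next I'll check the choice in a close crop and measure.

```bash
cat > h.py <<'E'
from rig import *
import cv2, numpy as np
def K(n):
    c=calibration(n); f=192/np.tan(np.radians(c["vertical_fov"])/2)
    return c,f
def proj(n,P):
    c,f=K(n); T=np.linalg.inv(c["extrinsics"]); P=np.atleast_2d(P)
    q=P@T[:3,:3].T+T[:3,3]; s=q[:,:2]/q[:,2:]; r2=(s**2).sum(1,keepdims=True)
    return s*(1+c["k1"]*r2)*f+[c["cx"],c["cy"]]
def ray(n,uv):
    c,f=K(n); d=(np.array(uv,float)-[c["cx"],c["cy"]])/f; s=d.copy()
    for _ in range(20): s=d/(1+c["k1"]*(s@s))
    E=c["extrinsics"]; return E[:3,3],E[:3,:3]@np.append(s,1)
def onz(n,uv,z):
    o,d=ray(n,uv); return o+d*(z-o[2])/d[2]
def crop(img,x0,y0,x1,y1,s,fn):
    cv2.imwrite(fn,cv2.resize(img[y0:y1,x0:x1],None,fx=s,fy=s,interpolation=cv2.INTER_CUBIC))
E
python3 - <<'E'
from h import *
t=camera("top"); s=camera("side")
crop(t,195,140,305,245,5,"pics/tc.png"); crop(s,180,155,320,260,5,"pics/sc.png")
for n in("top","side"):
    for o in("rack","fixture","clamp","handle_top","cap_jar","loose_vial","tweezers"):
        for r in trace(n,o)[:2]:
            ys,xs=np.nonzero(r["pixels"]); print(n,o,round(r["conf"],2),r["box"],xs.mean().round(1),ys.mean().round(1))
print(observe()["clock"])
E
```

```text
top rack 0.9 [227.6, 204.2, 258.3, 223.3] 242.9 211.5
top rack 0.74 [287.1, 139.6, 320.8, 168.7] 302.3 153.5
top fixture 0.71 [226.2, 154.0, 268.8, 235.3] 245.0 195.9
top fixture 0.26 [197.7, 207.9, 212.0, 216.5] 206.8 213.1
top clamp 0.71 [229.4, 204.0, 259.0, 225.3] 243.5 211.3
top clamp 0.62 [243.1, 151.6, 248.1, 183.6] 245.8 167.2
top handle_top 0.71 [245.0, 154.9, 249.4, 186.1] 245.8 166.4
top handle_top 0.7 [220.1, 155.9, 264.9, 234.8] 244.4 195.7
top cap_jar 0.54 [197.8, 204.4, 210.6, 216.5] 206.6 213.3
top loose_vial 0.45 [279.6, 172.0, 282.2, 179.2] 278.7 176.1
top tweezers 0.58 [271.2, 200.7, 281.1, 229.9] 276.2 213.1
side rack 0.94 [217.0, 194.5, 247.4, 228.1] 232.7 210.3
side rack 0.7 [317.1, 229.9, 346.9, 270.4] 330.5 250.6
side fixture 0.92 [202.6, 169.3, 294.9, 237.7] 253.5 212.5
side clamp 0.61 [264.6, 171.8, 296.3, 200.5] 279.9 185.4
side handle_top 0.56 [260.3, 171.8, 295.8, 197.0] 279.5 184.8
side cap_jar 0.79 [217.3, 172.2, 229.1, 195.4] 221.1 184.1
side tweezers 0.45 [218.2, 239.4, 258.0, 250.5] 237.1 245.1
0.9
```

View pics/tc.png

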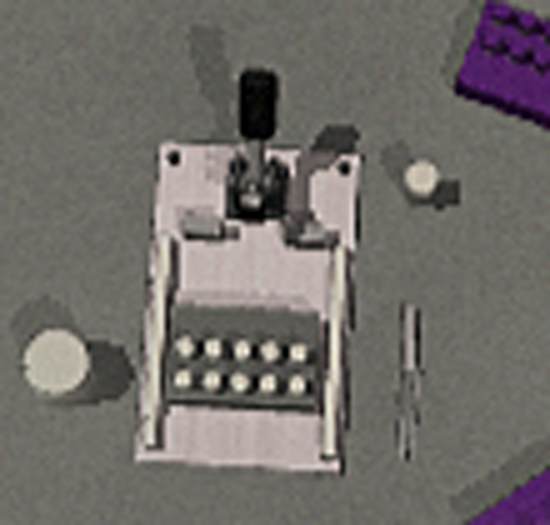

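View pics/sc.png

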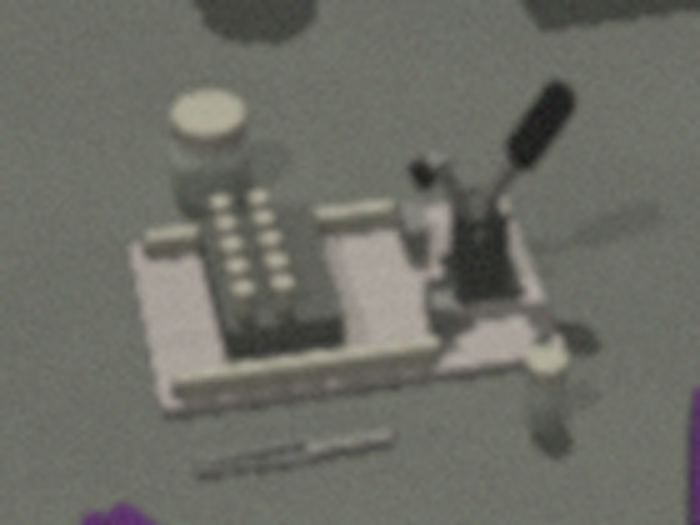

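The top crop shows the grey rack with two rows of five white caps, lying between the guides. The stops are at crop (205,222) and (312,232), and the grip is at (258,103). This confirms it is the target. Next I'll fit the fixture pose to the deck corners.

Run:
```python
from h import *
from scipy.optimize import least_squares
L=[[-80,75,8],[-80,-75,8],[160,-75,8],[160,75,8]]
tp=np.array([[136,460],[340,472],[358,152],[160,142]])/5+[195,140]
sp=np.array([[132,245],[165,410],[548,362]])/5+[180,155]
def W(p,l):
    l=np.atleast_2d(l)/1000; c,s=np.cos(p[2]),np.sin(p[2])
    return np.c_[p[0]+c*l[:,0]-s*l[:,1],p[1]+s*l[:,0]+c*l[:,1],l[:,2]]
R=lambda p:np.r_[(proj("top",W(p,L))-tp).ravel(),(proj("side",W(p,L[:3]))-sp).ravel()]
r=least_squares(R,[.55,0,0]); p=r.x; print(p,np.round(r.fun.reshape(-1,2),1))
np.save("pose.npy",p)
L2={"handle":[120+102*np.sin(.55),0,56+102*np.cos(.55)],"stopL":[85,40,34],"guideL":[-70,59.5,22],"guideR":[-70,-59.5,22],"guideLf":[85,59.5,22]}
for k,v in L2.items():
    print(k,W(p,v)[0].round(4),((proj("top",W(p,v))[0]-[195,140])*5).round(),((proj("side",W(p,v))[0]-[180,155])*5).round())
# rack: front bottom/top edge, rear ledge pts in top crop
def inv(P): 
    d=P[:2]-p[:2]; c,s=np.cos(p[2]),np.sin(p[2]); return np.array([c*d[0]+s*d[1],-s*d[0]+c*d[1]])*1000
for nm,uv,z in [("front top L",(168,402),.040),("front top R",(318,410),.040),("rear bot L",(173,300),.04),("rear R",(322,312),.04)]+[("cap",c,.06) for c in [(184,346),(299,352),(182,379),(297,386)]]:
    print(nm,inv(onz("top",np.array(uv)/5+[195,140],z)).round(1))
for x in range(0,3):pass
# model projection of rack boxes for candidate x
for cx in (-15,-10,-5,0,5,10,15,20):
    B=[[cx-35,54,40],[cx-35,-54,40],[cx+35,-54,40],[cx+35,-54,8],[cx-35,-54,22]]
    print(cx,((proj("top",W(p,B))-[195,140])*5).round().tolist(),((proj("side",W(p,B))-[180,155])*5).round().tolist())
```

```text
[ 0.49854657  0.04015131 -0.04198452] [[-0.4 -0.2]
 [ 0.   0.3]
 [ 0.5  0.5]
 [ 0.3 -0.2]
 [-1.3  0.1]
 [-1.7  0.1]
 [ 3.1 -1.3]]
handle [0.6717 0.0329 0.143 ] [260.  74.] [564.  93.]
stopL [0.5852 0.0765 0.034 ] [198. 233.] [399. 215.]
guideL [0.4311 0.1025 0.022 ] [155. 445.] [144. 242.]
guideR [ 0.4261 -0.0164  0.022 ] [320. 456.] [169. 372.]
guideLf [0.586 0.096 0.022] [173. 235.] [392. 211.]
front top L [-40.8  51.3]
front top R [-39.1 -55.6]
rear bot L [33.2 53.8]
rear R [ 31.9 -53.7]
cap [-3.  41.8]
cap [ -1.6 -39.3]
cap [-26.5  41.3]
cap [-25.8 -39.5]
-15 [[163.0, 415.0], [315.0, 425.0], [321.0, 328.0], [320.0, 336.0], [314.0, 428.0]] [[176.0, 221.0], [201.0, 338.0], [321.0, 322.0], [322.0, 363.0], [202.0, 361.0]]
-10 [[164.0, 408.0], [315.0, 418.0], [322.0, 321.0], [321.0, 329.0], [315.0, 421.0]] [[184.0, 220.0], [210.0, 337.0], [330.0, 321.0], [331.0, 362.0], [211.0, 360.0]]
-5 [[164.0, 401.0], [316.0, 411.0], [322.0, 315.0], [321.0, 323.0], [315.0, 414.0]] [[192.0, 219.0], [218.0, 336.0], [339.0, 320.0], [339.0, 361.0], [219.0, 359.0]]
0 [[165.0, 394.0], [316.0, 404.0], [323.0, 308.0], [322.0, 316.0], [316.0, 407.0]] [[200.0, 218.0], [227.0, 335.0], [347.0, 319.0], [347.0, 360.0], [228.0, 358.0]]
5 [[165.0, 387.0], [317.0, 397.0], [323.0, 301.0], [322.0, 309.0], [316.0, 401.0]] [[208.0, 217.0], [236.0, 334.0], [356.0, 318.0], [356.0, 359.0], [237.0, 357.0]]
10 [[166.0, 380.0], [317.0, 390.0], [324.0, 294.0], [323.0, 303.0], [317.0, 394.0]] [[217.0, 216.0], [244.0, 332.0], [364.0, 317.0], [364.0, 358.0], [245.0, 356.0]]
15 [[167.0, 373.0], [318.0, 383.0], [324.0, 287.0], [323.0, 296.0], [317.0, 387.0]] [[225.0, 215.0], [253.0, 331.0], [373.0, 316.0], [372.0, 357.0], [254.0, 355.0]]
20 [[167.0, 366.0], [318.0, 376.0], [324.0, 281.0], [323.0, 289.0], [318.0, 380.0]] [[233.0, 214.0], [261.0, 330.0], [381.0, 315.0], [381.0, 355.0], [262.0, 353.0]]
```

```bash
cat >> h.py <<'E'
from scipy.spatial.transform import Rotation as R
p=np.load("pose.npy") 
def fw(x,y,z):
    c,s=np.cos(p[2]),np.sin(p[2]); return np.array([p[0]+(c*x-s*y)/1e3,p[1]+(s*x+c*y)/1e3,z/1e3])
def tofix(P):
    d=np.array(P)[:2]-p[:2]; c,s=np.cos(p[2]),np.sin(p[2]); return np.array([c*d[0]+s*d[1],-s*d[0]+c*d[1],P[2]])*1000
def go(x,y,z):
    "shift/turn in tool axes to reach fixture (x,y,z) mm, tool down, tool y along fixture y, tool x along -fixture x"
    o=observe(); Q=R.from_rotvec(o["tcp_rot"])
    c,s=np.cos(p[2]),np.sin(p[2])
    D=R.from_matrix(np.array([[-c,-s,0],[-s,c,0],[0,0,-1]]).T.T if 0 else np.column_stack([[-c,-s,0],[-s,c,0],[0,0,-1]]))
    sh=Q.inv().apply(fw(x,y,z)-o["ee_pos"])*1000
    print("go",(x,y,z),"shift",sh.round(1),"turn",(Q.inv()*D).as_rotvec().round(3),"clk",o["clock"],"at",tofix(o["ee_pos"]).round(1),"F",o["wrist_force"].round(1),"gap",round(o["finger_gap"],4))
E
python3 -c "
from h import *
go(-78,0,200);go(-78,0,90)
for n,uv,z in (('canister',(126,187),.185),('vial',(278.7,176),.048),('jar',(206.7,213),.06)): print(n,onz('top',uv,z).round(3),tofix(onz('top',uv,z)).round())"
```

```text
go (-78, 0, 200) shift [-398.7 -459.1  -14.8] turn [-0.    -0.    -0.195] clk 0.9 at [-380.3  527.6  185.1] F [0.1 1.  0.1] gap 0.088
go (-78, 0, 90) shift [-398.7 -459.1   95.2] turn [-0.    -0.    -0.195] clk 0.9 at [-380.3  527.6  185.1] F [0.1 1.  0.1] gap 0.088
canister [0.539 0.416 0.185] [ 25. 377. 185.]
vial [ 0.626 -0.082  0.048] [ 132. -117.   48.]
jar [0.481 0.17  0.06 ] [-23. 129.  60.]
```

```bash
python3 -m jog '[[-40,-46,-15,0,0,-0.02,0.45],[-80,-92,-15,0,0,-0.04,0.45],[-120,-138,-15,0,0,-0.06,0.45],[-160,-184,-15,0,0,-0.08,0.45],[-200,-230,-15,0,0,-0.1,0.45],[-240,-276,-15,0,0,-0.12,0.45],[-280,-322,-15,0,0,-0.14,0.45],[-320,-368,-15,0,0,-0.16,0.45],[-360,-414,-15,0,0,-0.18,0.45],[-399,-459,-15,0,0,-0.195,0.45]]' 10; python3 -c "
from h import *
go(-78,0,90);go(-78,0,26)"
```

```text
clock: 2.15
ee_pos: [0.4219, 0.0414, 0.2006]
tcp_rot: [0.066, 3.14, 0.0]
wrist_force: [1.6, 1.0, -0.1]
finger_gap: 0.0483
go (-78, 0, 90) shift [  1.5   1.9 110.6] turn [0.    0.001 0.   ] clk 2.15 at [-76.7  -1.9 200.6] F [ 1.6  1.  -0.1] gap 0.0483
go (-78, 0, 26) shift [  1.6   1.9 174.6] turn [0.    0.001 0.   ] clk 2.15 at [-76.7  -1.9 200.6] F [ 1.6  1.  -0.1] gap 0.0483
```

```bash
python3 -m jog '[[2,2,50,0,0,0,0.45],[2,2,100,0,0,0,0.45],[2,2,140,0,0,0,0.45],[2,2,140,0,0,0,0.45]]'; python3 -c "
from h import *
t=camera('top'); s=camera('side')
crop(t,195,140,305,245,5,'pics/tc2.png'); crop(s,180,155,320,260,5,'pics/sc2.png')
go(-78,0,26)"
```

```text
clock: 2.65
ee_pos: [0.4175, 0.0436, 0.0587]
tcp_rot: [-0.066, -3.136, -0.001]
wrist_force: [-1.4, 0.4, 0.3]
finger_gap: 0.0484
go (-78, 0, 26) shift [ 0.1 -0.1 35.3] turn [0.    0.001 0.   ] clk 2.75 at [-78.    0.1  61.3] F [-0.2 -0.2 -0.4] gap 0.0482
```

View pics/sc2.png

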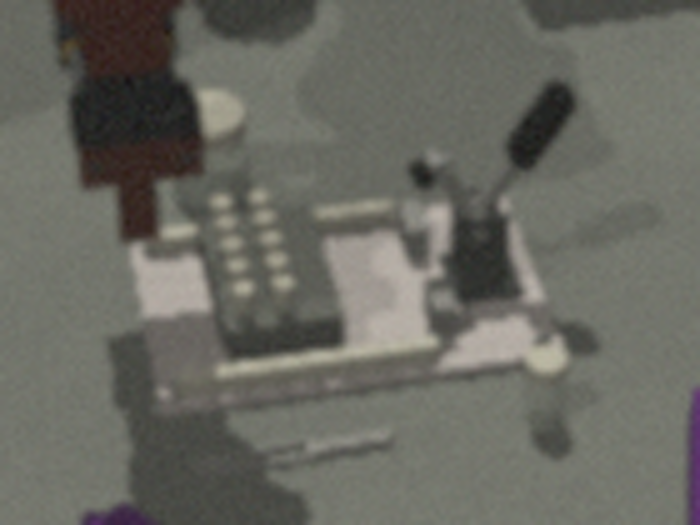

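View pics/tc2.png

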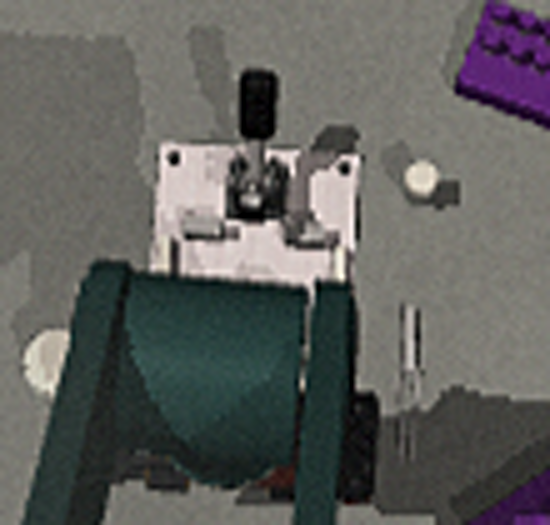

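The side crop shows a fingertip at (140,240), short of the rack's front face. The rack hasn't moved, and the jar, vial and tweezers still stand where they were. I'll go down and push.

```bash
python3 -c "
from h import *
print([((proj('side',fw(-78,y,61))[0]-[180,155])*5).round() for y in (-31,31)])"
python3 -m jog '[[0,0,15,0,0,0,0.45],[0,0,32,0,0,0,0.45],[0,0,35,0,0,0,0.45],[0,0,35,0,0,0,0.45]]'; python3 -c "
from h import *
go(-50,0,26);go(5,0,26)"
```

```text
[array([145., 291.]), array([132., 223.])]
clock: 3.25
ee_pos: [0.4217, 0.0436, 0.0274]
tcp_rot: [0.065, 3.137, -0.0]
wrist_force: [-0.2, 0.3, 0.3]
finger_gap: 0.048
go (-50, 0, 26) shift [-26.9  -0.2   1.5] turn [0.    0.004 0.001] clk 3.25 at [-76.9   0.2  27.4] F [-0.2  0.3  0.3] gap 0.048
go (5, 0, 26) shift [-81.9  -0.3   1.7] turn [0.    0.004 0.001] clk 3.25 at [-76.9   0.2  27.4] F [-0.2  0.3  0.3] gap 0.048
```

```bash
python3 -c "
from h import *
s=camera('side')
crop(s,160,120,300,250,5,'pics/sc3.png')
print([((proj('side',fw(-77,y,27))[0]-[160,120])*5).round() for y in (-31,31)])"
```

```text
[array([250., 510.]), array([237., 442.])]
```

View pics/sc3.png

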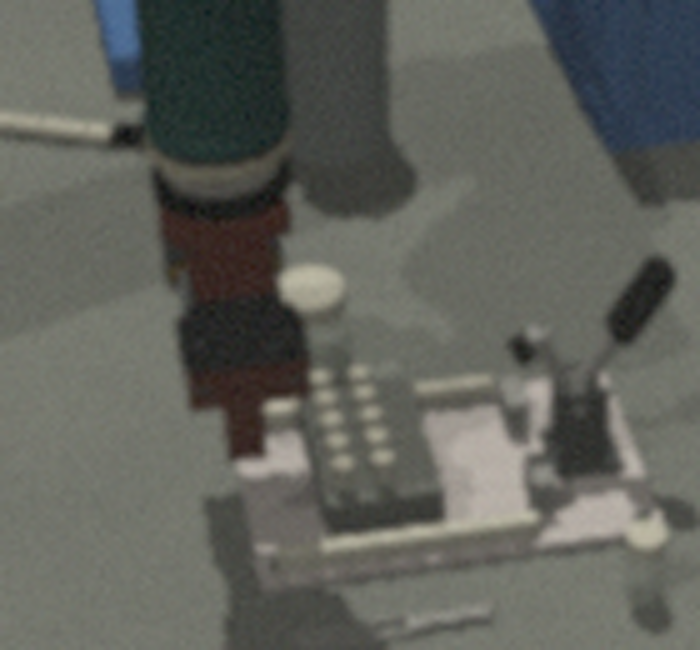

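```bash
python3 -c "
from h import *
P=np.array([.1405,.5825,.1843])
Q=R.from_rotvec([-.371,-3.119,.0028])
for n in('side','top'):
  i=cv2.imread(f'pics/{n}0.png')
  x0,y0,x1,y1=((40,0,180,110) if n=='side' else (0,270,140,384))
  print(n,((proj(n,np.array([P+Q.apply([0,d,0]) for d in (-.044,0,.044)]))-[x0,y0])*5).round())
  crop(i,x0,y0,x1,y1,5,f'pics/{n}0g.png')
o=observe();print(o)
"
```

```text
side [[302. 510.]
 [317. 480.]
 [332. 452.]]
top [[359. 246.]
 [291. 226.]
 [222. 205.]]
{'clock': 3.3, 'qpos': array([-6.04682077e-02,  3.44619770e-01,  2.05477491e+00,  2.32563612e-04,
        7.38582967e-01, -1.58997246e+00]), 'qd': array([-0.00160259,  0.0015878 ,  0.0025063 , -0.00043378, -0.00345302,
       -0.00120938]), 'effort': array([-5.06731285e-04, -3.81152701e+01, -1.48068631e+01, -1.04822012e-02,
        6.03072066e-02, -4.53241498e-06]), 'ee_pos': array([0.42175516, 0.04355795, 0.02743489]), 'tcp_rot': array([6.50514368e-02, 3.13729992e+00, 2.01428746e-05]), 'wrist_force': array([-0.24701407,  0.22368985, -0.38101988]), 'torque': array([0.00955146, 0.00293352, 0.05133454]), 'finger_gap': 0.04807514351147711}
```

View pics/side0g.png

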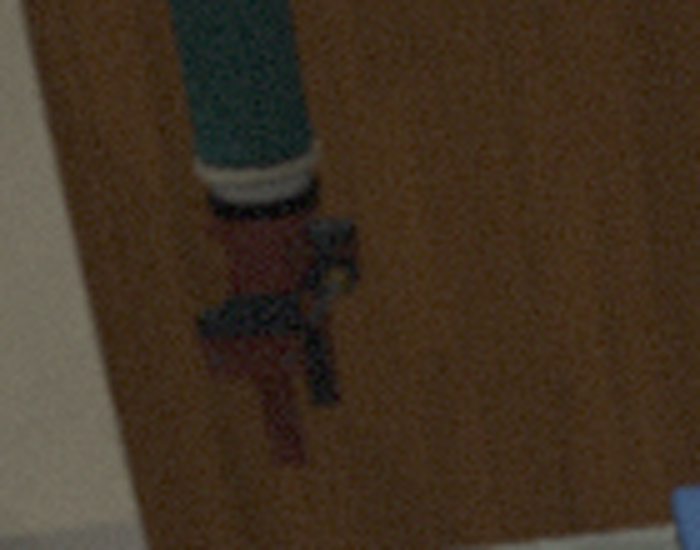

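View pics/top0g.png

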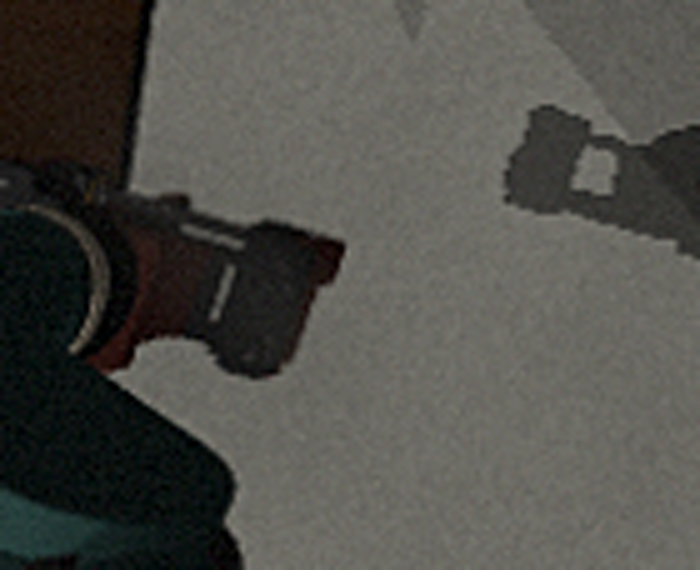

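The fingertip sits about 50 crop pixels above where the reported TCP projects, both now and in the start picture. Either the half-open tips sit back from the TCP or the reading is biased. I'll probe the deck gently before pushing.

```bash
python3 -m jog '[[-10,0,6,0,0,0,0.45],[-10,0,12,0,0,0,0.45],[-10,0,14,0,0,0,0.45],[-10,0,16,0,0,0,0.45]]';  python3 -c "
from h import *
go(-67,0,10)"
```

```text
clock: 3.8
ee_pos: [0.4313, 0.0432, 0.0111]
tcp_rot: [0.065, 3.138, 0.0]
wrist_force: [0.1, 0.4, -0.2]
finger_gap: 0.048
go (-67, 0, 10) shift [-0.3 -0.2  1.1] turn [0.    0.003 0.001] clk 3.8 at [-67.3   0.2  11.1] F [ 0.1  0.4 -0.2] gap 0.048
```

```bash
python3 -m jog '[[0,0,1,0,0,0,0.45],[0,0,2,0,0,0,0.45],[0,0,3,0,0,0,0.45],[0,0,4,0,0,0,0.45],[0,0,5,0,0,0,0.45],[0,0,5,0,0,0,0.45]]';  python3 -c "
from h import *
go(-67,0,10)"
```

```text
clock: 4.55
ee_pos: [0.4313, 0.0432, 0.0061]
tcp_rot: [0.065, 3.138, 0.0]
wrist_force: [0.9, -0.1, -0.1]
finger_gap: 0.0484
go (-67, 0, 10) shift [-0.3 -0.2 -3.9] turn [0.    0.003 0.001] clk 4.55 at [-67.3   0.2   6.1] F [ 0.9 -0.1 -0.1] gap 0.0484
```

```bash
python3 -m jog '[[5,0,-10,0,0,0,0.45],[10,0,-30,0,0,0,0.6],[10,0,-30,0,0,0,0.8],[10,0,-30,0,0,0,1],[10,0,-30,0,0,0,1],[10,0,-30,0,0,0,1]]';  python3 -c "
from h import *
go(-78,0,35)
s=camera('side')
crop(s,160,120,300,250,5,'pics/sc4.png')
print([((proj('side',fw(*(tofix(observe()['ee_pos'])+[0,0,z])))[0]-[160,120])*5).round() for z in (0,40,80)])"
```

```text
clock: 5.3
ee_pos: [0.421, 0.0436, 0.0356]
tcp_rot: [0.065, 3.139, 0.0]
wrist_force: [0.7, -0.6, -0.6]
finger_gap: 0.0023
go (-78, 0, 35) shift [ 0.3 -0.2  0.6] turn [0.    0.002 0.001] clk 5.3 at [-77.7   0.2  35.6] F [ 0.7 -0.6 -0.6] gap 0.0023
[array([242., 464.]), array([238., 412.]), array([234., 357.])]
```

View pics/sc4.png

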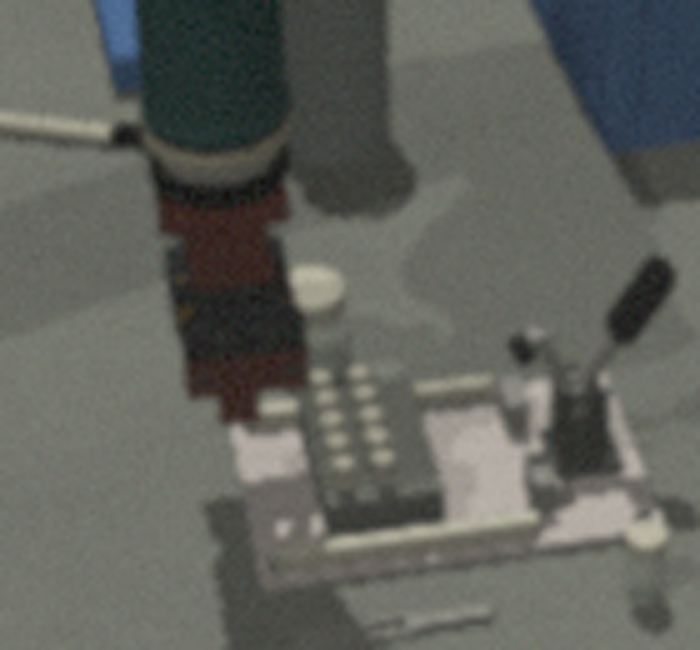

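```bash
python3 -m jog '[[-10,0,10,0,0,0,1],[-10,0,20,0,0,0,1],[-10,0,26,0,0,0,1],[-10,0,29,0,0,0,1],[-10,0,31,0,0,0,1],[-10,0,33,0,0,0,1],[-10,0,35,0,0,0,1]]'; python3 -c "
from h import *
go(-78,0,35)
t=camera('top');crop(t,195,140,305,245,5,'pics/tc5.png')
s=camera('side')
crop(s,160,120,300,250,5,'pics/sc5.png')"
```

```text
clock: 6.22
ee_pos: [0.4312, 0.0432, 0.0007]
tcp_rot: [0.065, 3.139, 0.0]
wrist_force: [0.3, -0.0, 0.1]
finger_gap: 0.0005
go (-78, 0, 35) shift [ 10.5  -0.2 -34.3] turn [0.    0.002 0.001] clk 6.225 at [-67.4   0.2   0.7] F [ 0.3 -0.   0.1] gap 0.0005
```

View pics/sc5.png

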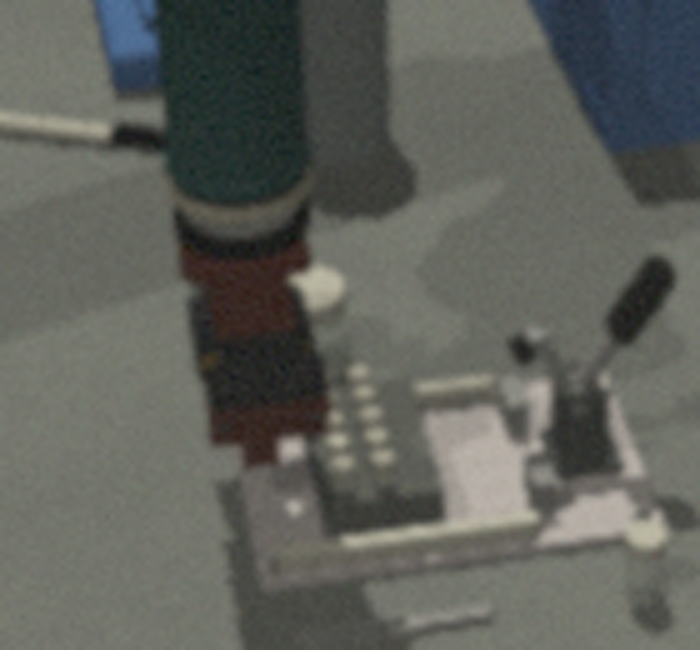

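```bash
python3 -c "
from h import *
P=np.array([.1405,.5825,.1843])
Q=R.from_rotvec([-.371,-3.119,.0028])
for b in (-80,-120,-48,0):
  for n,o in (('side',(40,0)),('top',(0,270))):
    print(b,n,[((proj(n,P+Q.apply([x,y,b/1e3]))[0]-o)*5).round().tolist() for x,y in ((-.0375,-.089),(.0375,-.089),(-.0375,.089),(.0375,.089),(0,-.057),(0,0),(0,.057))])
"
```

```text
-80 side [[319.0, 434.0], [209.0, 436.0], [380.0, 323.0], [278.0, 325.0], [276.0, 413.0], [298.0, 377.0], [318.0, 343.0]]
-80 top [[387.0, 220.0], [339.0, 357.0], [90.0, 133.0], [40.0, 268.0], [309.0, 272.0], [213.0, 244.0], [118.0, 216.0]]
-120 side [[308.0, 378.0], [197.0, 381.0], [371.0, 271.0], [269.0, 273.0], [265.0, 359.0], [287.0, 323.0], [308.0, 290.0]]
-120 top [[351.0, 230.0], [301.0, 373.0], [42.0, 139.0], [-11.0, 279.0], [269.0, 284.0], [170.0, 254.0], [71.0, 225.0]]
-48 side [[327.0, 477.0], [218.0, 479.0], [387.0, 364.0], [286.0, 366.0], [285.0, 456.0], [306.0, 419.0], [326.0, 384.0]]
-48 top [[414.0, 213.0], [368.0, 346.0], [126.0, 129.0], [77.0, 259.0], [339.0, 264.0], [246.0, 236.0], [153.0, 209.0]]
0 side [[339.0, 540.0], [232.0, 542.0], [397.0, 424.0], [298.0, 426.0], [297.0, 519.0], [317.0, 480.0], [337.0, 444.0]]
0 top [[451.0, 204.0], [408.0, 330.0], [176.0, 123.0], [130.0, 247.0], [380.0, 252.0], [291.0, 226.0], [202.0, 200.0]]
```

Both cameras put the whole gripper about 35–40 mm higher, along the tool axis, than the reported TCP implies. I'll find the true offset by touching the deck in small steps.

```bash
python3 -m jog '[[0,0,5,0,0,0,1],[0,0,10,0,0,0,1],[0,0,14,0,0,0,1],[0,0,17,0,0,0,1],[0,0,18,0,0,0,1],[0,0,18,0,0,0,1]]'
```

```text
clock: 7.08
ee_pos: [0.431, 0.0432, -0.0174]
tcp_rot: [0.065, 3.139, 0.0]
wrist_force: [1.2, 0.4, 0.4]
finger_gap: 0.0002
```

```bash
python3 -m jog '[[0,0,1.5,0,0,0,1],[0,0,3,0,0,0,1],[0,0,4,0,0,0,1],[0,0,5,0,0,0,1],[0,0,6,0,0,0,1]]';python3 -c "
from h import *
s=camera('side')
crop(s,160,120,300,250,5,'pics/sc6.png')"
```

```text
clock: 7.7
ee_pos: [0.4311, 0.0432, -0.0235]
tcp_rot: [0.065, 3.139, 0.0]
wrist_force: [-0.3, 0.3, 0.2]
finger_gap: 0.0007
```

View pics/sc6.png

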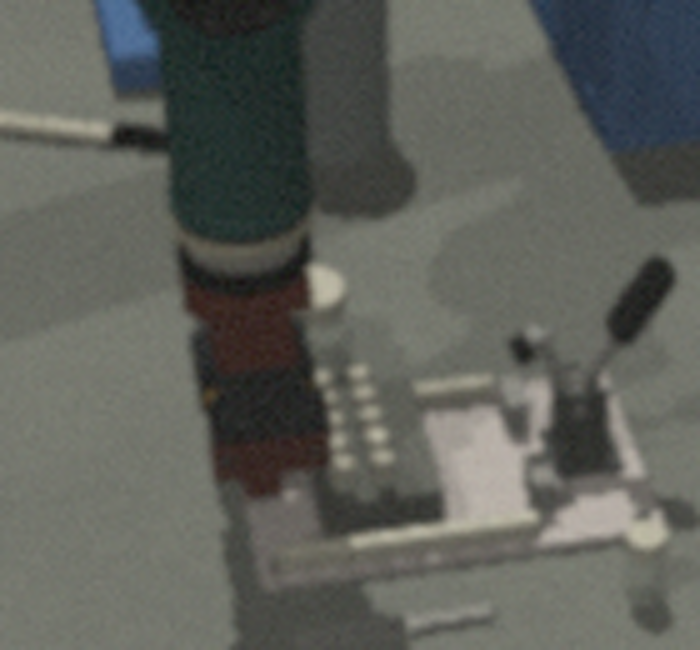

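The tip is at (263,493), just above the deck. The true tip is therefore about 37–42 mm above the reported TCP, and I'll allow for that in z. Next I'll open the fingers partway for a two-point push and move forward.

```bash
python3 -m jog '[[0,0,-2,0,0,0,0.8],[0,0,-4,0,0,0,0.6],[0,0,-4,0,0,0,0.45],[-5,0,-4,0,0,0,0.45],[-10,0,-4,0,0,0,0.45],[-15,0,-4,0,0,0,0.45],[-20,0,-4,0,0,0,0.45],[-25,0,-4,0,0,0,0.45],[-30,0,-4,0,0,0,0.45],[-34,0,-4,0,0,0,0.45]]';python3 -c "
from h import *
go(-3,0,-20)
s=camera('side')
crop(s,160,120,300,250,5,'pics/sc7.png')"
```

```text
clock: 9.0
ee_pos: [0.4653, 0.0417, -0.0196]
tcp_rot: [0.065, 3.139, 0.0]
wrist_force: [-0.3, -0.2, -0.2]
finger_gap: 0.0483
go (-3, 0, -20) shift [-30.3  -0.2   0.4] turn [0.    0.002 0.   ] clk 9.0 at [-33.3   0.2 -19.6] F [-0.3 -0.2 -0.2] gap 0.0483
```

View pics/sc7.png

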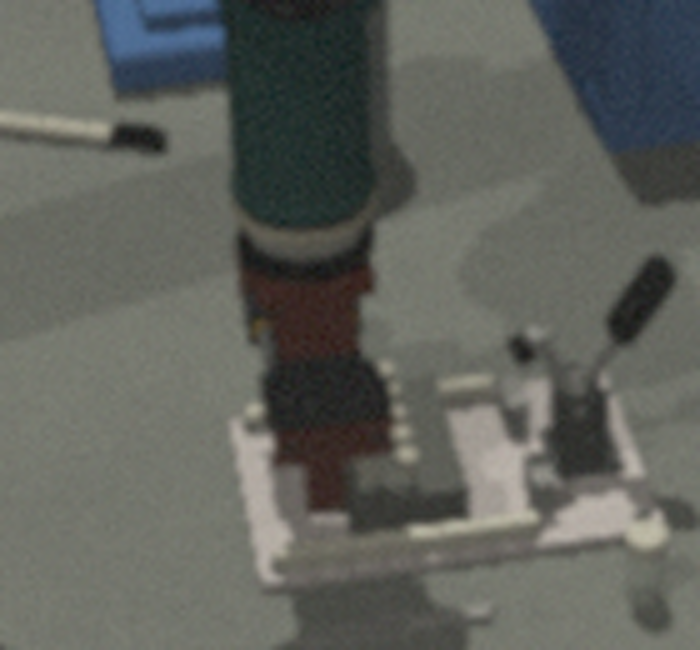

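The rack's rear edge has moved from about 441 to 467, roughly 15 mm, and the fingertips are at its front (330,500). Carrying on.

```bash
python3 -m jog '[[-5,0,0,0,0,0,0.45],[-10,0,0,0,0,0,0.45],[-15,0,0,0,0,0,0.45],[-20,0,0,0,0,0,0.45],[-25,0,0,0,0,0,0.45],[-30,0,0,0,0,0,0.45],[-32,0,0,0,0,0,0.45]]';python3 -c "
from h import *
go(5,0,-20)"
```

```text
clock: 9.93
ee_pos: [0.4986, 0.0403, -0.0194]
tcp_rot: [0.065, 3.138, 0.0]
wrist_force: [-1.9, 0.2, 1.9]
finger_gap: 0.0482
go (5, 0, -20) shift [-5.  -0.2  0.6] turn [0.    0.003 0.   ] clk 9.925 at [  0.    0.2 -19.4] F [-1.9  0.2  1.9] gap 0.0482
```

```bash
python3 -m jog '[[-1,0,0,0,0,0,0.45],[-2,0,0,0,0,0,0.45],[-3,0,0,0,0,0,0.45],[-4,0,0,0,0,0,0.45]]';python3 -c "
from h import *
go(5,0,-20)"; python3 -m jog '[[-1,0,0,0,0,0,0.45],[-2,0,0,0,0,0,0.45]]'; python3 -m jog '[[-1,0,0,0,0,0,0.45],[-2,0,0,0,0,0,0.45]]'
python3 -c "
from h import *
go(5,0,-20)
s=camera('side')
crop(s,160,120,300,250,5,'pics/sc8.png')"
```

```text
clock: 10.42
ee_pos: [0.5027, 0.0402, -0.0194]
tcp_rot: [0.065, 3.138, 0.0]
wrist_force: [-1.1, -0.0, -0.4]
finger_gap: 0.0481
go (5, 0, -20) shift [-0.9 -0.2  0.6] turn [0.    0.003 0.   ] clk 10.425 at [  4.1   0.2 -19.4] F [-1.1 -0.  -0.4] gap 0.0481
clock: 10.68
ee_pos: [0.5035, 0.0401, -0.0195]
tcp_rot: [0.065, 3.14, 0.0]
wrist_force: [-4.6, 0.6, 3.7]
finger_gap: 0.0481
clock: 10.92
ee_pos: [0.5034, 0.0401, -0.0197]
tcp_rot: [-0.065, -3.138, -0.0]
wrist_force: [-7.8, 0.1, 5.1]
finger_gap: 0.0486
go (5, 0, -20) shift [-0.1 -0.2  0.3] turn [ 0.    -0.003  0.001] clk 10.925 at [  4.9   0.2 -19.7] F [-7.8  0.1  5.1] gap 0.0486
```

View pics/sc8.png

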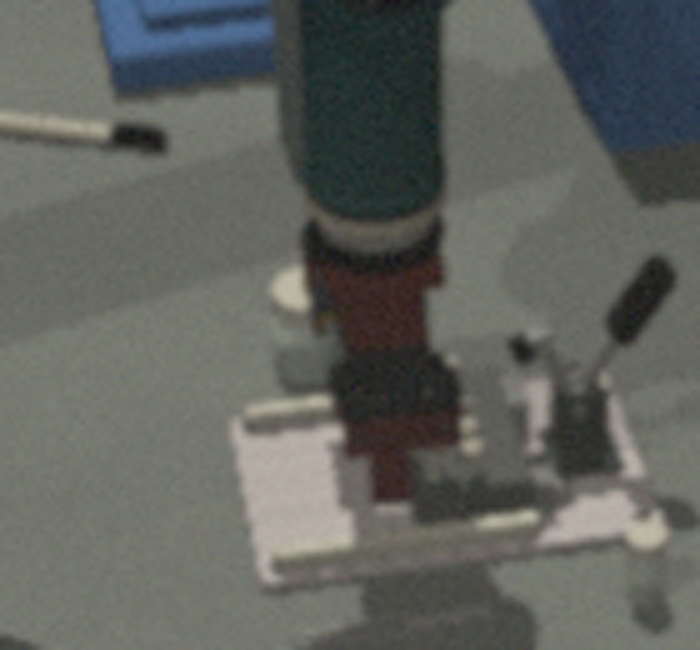

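The fingers stopped at x = 4.9, where 5 was expected, and the force is rising without motion, so the rack is at the stops. One more small press to square it, then I'll back off and rise.

```bash
python3 -m jog '[[-1,0,0,0,0,0,0.45],[-3,0,0,0,0,0,0.45],[-3,0,0,0,0,0,0.45]]'
python3 -m jog '[[8,0,0,0,0,0,0.45],[25,0,0,0,0,0,0.45],[40,0,-40,0,0,0,0.7],[40,0,-100,0,0,0,1],[40,0,-160,0,0,0,1],[40,0,-210,0,0,0,1],[40,0,-250,0,0,0,1],[40,0,-250,0,0,0,1]]'
python3 -c "
from h import *
go(215,0,170);go(215,0,75)
s=camera('side')
crop(s,160,120,300,250,5,'pics/sc9.png')
B=[[50-35,-54,40],[50+35,-54,40],[85,-54,8]]
print(((proj('side',np.array([fw(*b) for b in B]))-[160,120])*5).round())"
```

```text
clock: 11.35
ee_pos: [0.5032, 0.0401, -0.0201]
tcp_rot: [-0.064, -3.133, -0.0]
wrist_force: [-8.3, -0.7, 7.2]
finger_gap: 0.0481
clock: 12.35
ee_pos: [0.4676, 0.0416, 0.2334]
tcp_rot: [-0.064, -3.141, 0.0]
wrist_force: [0.4, -0.1, 0.3]
finger_gap: 0.0011
go (215, 0, 170) shift [-246.    -0.4   63.4] turn [-0.    -0.     0.001] clk 12.35 at [-3.100e+01  1.000e-01  2.334e+02] F [ 0.4 -0.1  0.3] gap 0.0011
go (215, 0, 75) shift [-246.    -0.4  158.4] turn [-0.    -0.     0.001] clk 12.35 at [-3.100e+01  1.000e-01  2.334e+02] F [ 0.4 -0.1  0.3] gap 0.0011
[[413. 498.]
 [532. 483.]
 [531. 524.]]
```

View pics/sc9.png

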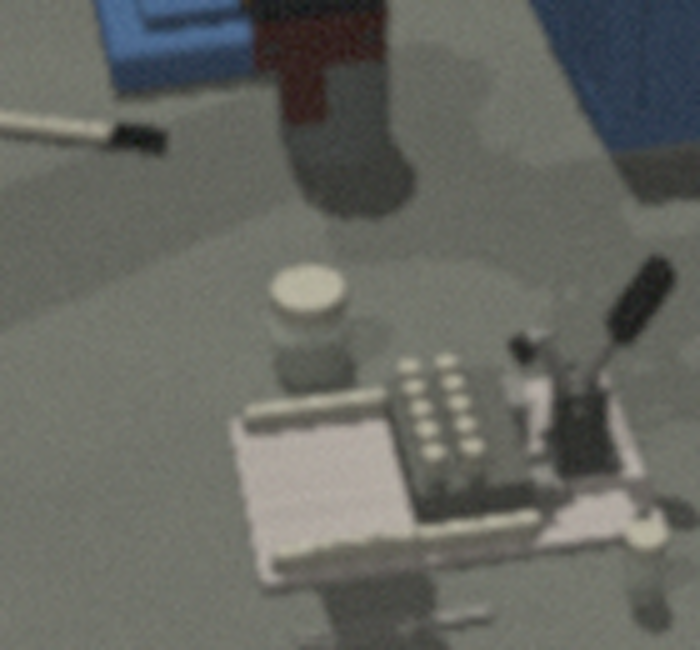

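The rack's near edge is at (413,498) to (530,485), matching the predicted home position, and the bystanders haven't moved. Next I'll pass over to behind the handle.

```bash
python3 -m jog '[[-45,0,0,0,0,0,1],[-95,0,0,0,0,0,1],[-145,0,0,0,0,0,1],[-195,0,0,0,0,0,1],[-246,0,0,0,0,0,1],[-246,0,50,0,0,0,1],[-246,0,100,0,0,0,1],[-246,0,100,0,0,0,1]]' 
python3 -c "
from h import *
go(215,0,75)
s=camera('side')
crop(s,200,60,340,190,5,'pics/s10.png');t=camera('top');crop(t,195,120,305,245,5,'pics/t10.png')
"
```

```text
clock: 13.4
ee_pos: [0.7058, 0.0319, 0.1232]
tcp_rot: [-0.064, -3.124, -0.001]
wrist_force: [-0.5, -0.3, -0.5]
finger_gap: 0.0005
go (215, 0, 75) shift [-8.4 -0.5 48. ] turn [ 0.    -0.017  0.001] clk 13.4 at [207.4   0.5 123.2] F [-0.5 -0.3 -0.5] gap 0.0005
```

View pics/s10.png

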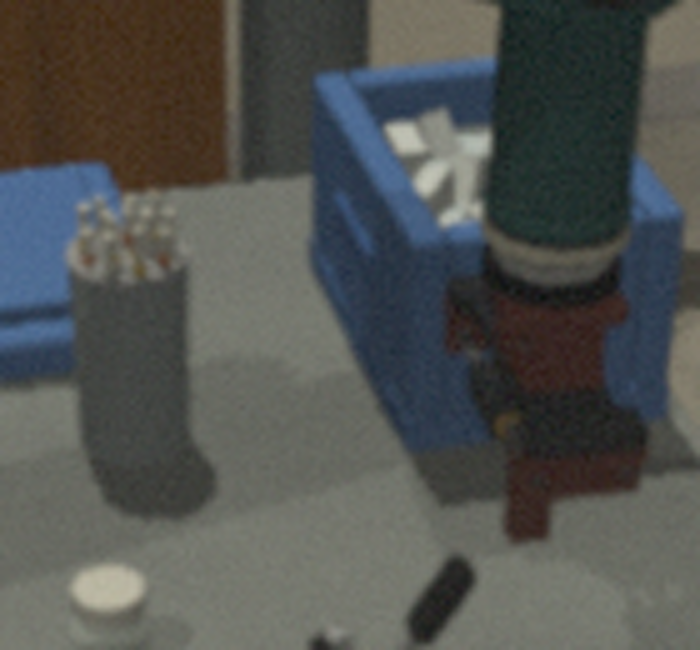

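View pics/t10.png

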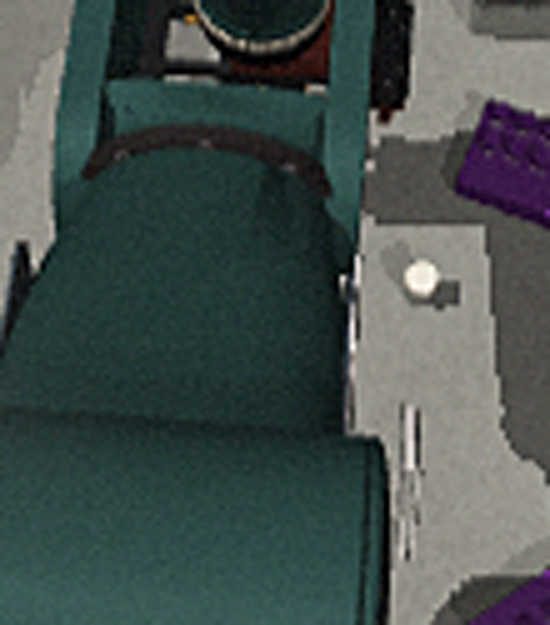

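The fingertip at (527,537) is clear behind the grip's top end at (460,560). I'll lower it behind the handle.

```bash
python3 -m jog '[[-8,0,15,0,0.0,0,1],[-9,0,35,0,0,0,1],[-9,0,47,0,0,0,1],[-9,0,47,0,0,0,1]]' 
python3 -c "
from h import *
go(190,0,75);go(125,0,75)
s=camera('side')
crop(s,200,100,340,230,5,'pics/s11.png')
"
```

```text
clock: 14.0
ee_pos: [0.7181, 0.0314, 0.0808]
tcp_rot: [-0.064, -3.132, -0.0]
wrist_force: [0.3, 0.3, -0.3]
finger_gap: 0.0007
go (190, 0, 75) shift [29.6 -0.5  6.1] turn [-0.    -0.009  0.001] clk 14.0 at [219.7   0.5  80.8] F [ 0.3  0.3 -0.3] gap 0.0007
go (125, 0, 75) shift [94.6 -0.4  6.7] turn [-0.    -0.009  0.001] clk 14.0 at [219.7   0.5  80.8] F [ 0.3  0.3 -0.3] gap 0.0007
```

View pics/s11.png

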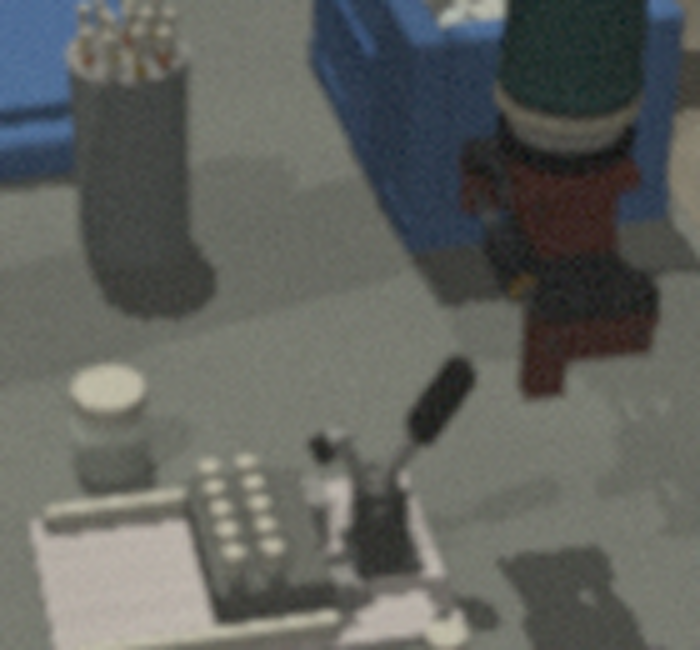

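```bash
python3 -m jog '[[10,0,3,0,0,0,1],[20,0,6,0,0,0,1],[28,0,6,0,0,0,1],[36,0,6,0,0,0,1],[42,0,6,0,0,0,1],[48,0,6,0,0,0,1]]' 
python3 -c "
from h import *
go(125,0,75)
s=camera('side')
crop(s,200,100,340,230,5,'pics/s12.png')
"
```

```text
clock: 14.8
ee_pos: [0.6747, 0.0331, 0.0788]
tcp_rot: [0.064, 3.14, -0.0]
wrist_force: [5.1, -0.6, 3.4]
finger_gap: 0.0005
go (125, 0, 75) shift [51.3 -0.3  3.7] turn [-0.     0.001  0.001] clk 14.8 at [176.3   0.3  78.8] F [ 5.1 -0.6  3.4] gap 0.0005
```

View pics/s12.png

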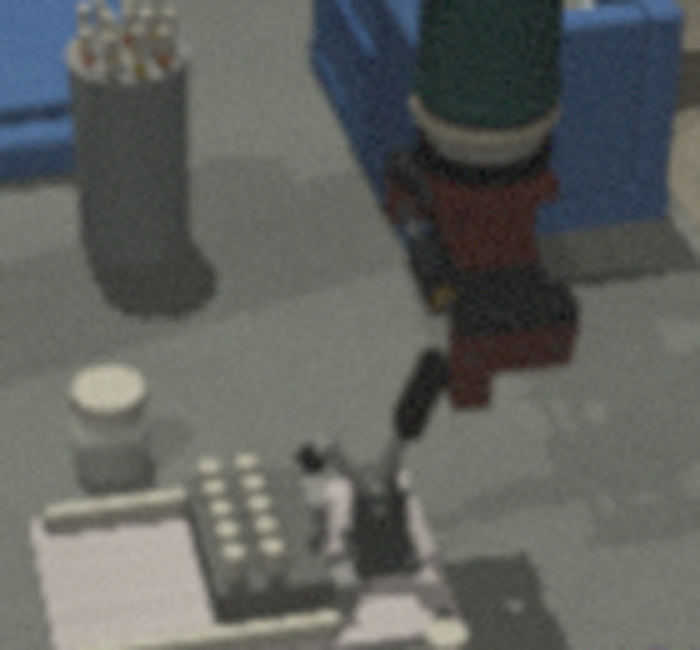

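The fingertip at (450,380) has started pushing the grip, whose top has moved from 460 to 433. Force is 5 N. Continuing past centre.

```bash
python3 -m jog '[[6,0,0,0,0,0,1],[12,0,0,0,0,0,1],[18,0,0,0,0,0,1],[24,0,0,0,0,0,1],[30,0,0,0,0,0,1],[36,0,0,0,0,0,1],[42,0,0,0,0,0,1],[48,0,0,0,0,0,1],[52,0,0,0,0,0,1]]' 
python3 -c "
from h import *
go(125,0,75)
s=camera('side')
crop(s,200,100,340,230,5,'pics/s13.png')
"
```

```text
clock: 15.98
ee_pos: [0.6208, 0.0353, 0.0785]
tcp_rot: [-0.064, -3.14, 0.0]
wrist_force: [0.2, 0.0, -0.1]
finger_gap: 0.0005
go (125, 0, 75) shift [-2.7 -0.3  3.5] turn [-0.    -0.001  0.001] clk 15.975 at [122.3   0.3  78.5] F [ 0.2  0.  -0.1] gap 0.0005
```

View pics/s13.png

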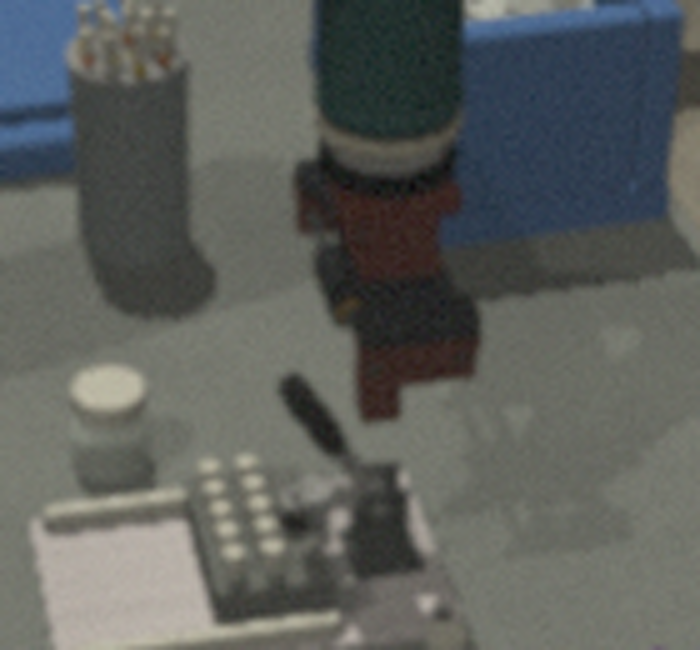

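The clamp has snapped over: the grip top is at (290,382) and the pad at (290,520) is on the rear ledge. I'll back away and rise.

```bash
python3 -m jog '[[-20,0,0,0,0,0,1],[-50,0,-10,0,0,0,1],[-80,0,-50,0,0,0,1],[-90,0,-100,0,0,0,1],[-90,0,-150,0,0,0,1],[-90,0,-180,0,0,0,1],[-90,0,-180,0,0,0,1]]'
```

```text
clock: 16.9
ee_pos: [0.7125, 0.0316, 0.2617]
tcp_rot: [0.064, 3.136, -0.0]
wrist_force: [-0.2, -0.7, -0.7]
finger_gap: 0.0006
```

Moving aside to the left, high above everything, to clear the top view.

```bash
python3 -m jog '[[20,40,0,0,0,0,1],[40,85,0,0,0,0,1],[60,130,0,0,0,0,1],[80,175,0,0,0,0,1],[100,220,0,0,0,0,1],[120,260,0,0,0,0,1],[120,300,0,0,0,0,1],[120,300,0,0,0,0,1]]'
python3 -c "
from h import *
s=camera('side');t=camera('top')
crop(t,195,140,305,245,5,'pics/t14.png'); crop(s,180,155,320,260,5,'pics/s14.png')
for cx in (44,47,50):
  B=[[cx-35,54,40],[cx-35,-54,40],[cx+35,-54,40],[120-102*np.sin(.55),0,56+102*np.cos(.55)]]
  B=np.array([fw(*b) for b in B]); print(cx,((proj('top',B)-[195,140])*5).round().tolist(),((proj('side',B)-[180,155])*5).round().tolist())
"
```

```text
clock: 17.9
ee_pos: [0.6033, 0.3387, 0.2586]
tcp_rot: [0.059, 3.139, -0.001]
wrist_force: [-0.3, -1.0, 0.9]
finger_gap: 0.0006
44 [[170.0, 333.0], [320.0, 343.0], [327.0, 248.0], [248.0, 227.0]] [[272.0, 209.0], [303.0, 325.0], [422.0, 309.0], [383.0, 114.0]]
47 [[170.0, 329.0], [321.0, 339.0], [327.0, 244.0], [248.0, 227.0]] [[277.0, 208.0], [308.0, 324.0], [427.0, 309.0], [383.0, 114.0]]
50 [[171.0, 325.0], [321.0, 335.0], [327.0, 240.0], [248.0, 227.0]] [[282.0, 208.0], [313.0, 323.0], [432.0, 308.0], [383.0, 114.0]]
```

View pics/t14.png

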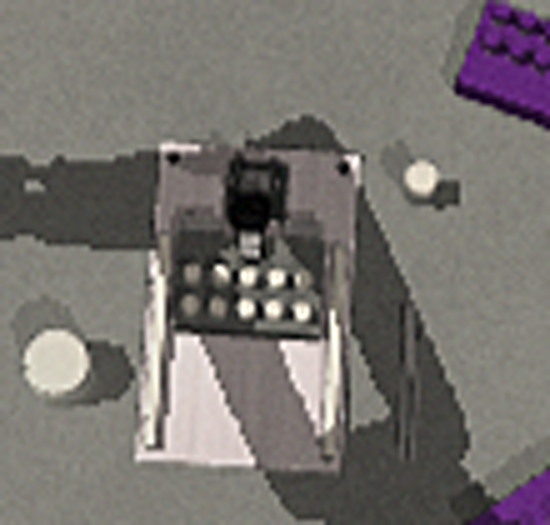

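View pics/s14.png

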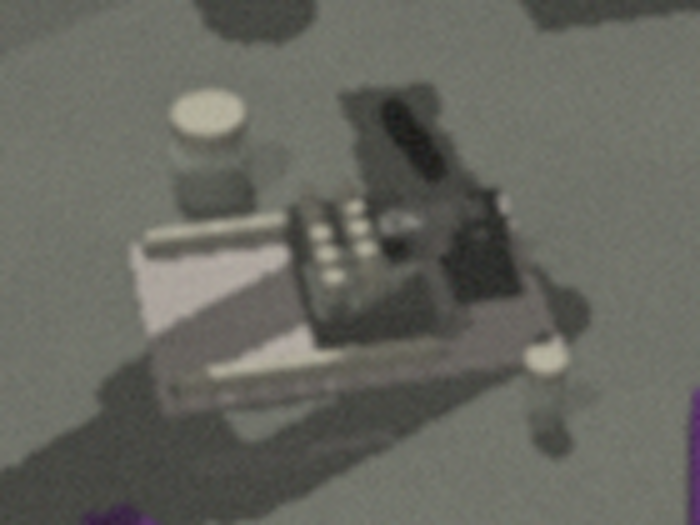

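```bash
python3 -c "
from h import *
for a in (.45,.5,.53,.55):
  B=np.array([fw(120-r*np.sin(a),0,56+r*np.cos(a)) for r in (102,46)]); print(a,((proj('top',B)-[195,140])*5).round().tolist(),((proj('side',B)-[180,155])*5).round().tolist())
s=camera('side'); crop(s,240,160,300,220,10,'pics/s15.png')
"
```

```text
0.45 [[249.0, 212.0], [253.0, 195.0]] [[398.0, 106.0], [439.0, 170.0]]
0.5 [[249.0, 219.0], [253.0, 199.0]] [[391.0, 110.0], [435.0, 172.0]]
0.53 [[248.0, 224.0], [253.0, 200.0]] [[386.0, 113.0], [433.0, 173.0]]
0.55 [[248.0, 227.0], [253.0, 202.0]] [[383.0, 114.0], [432.0, 174.0]]
```

View pics/s15.png

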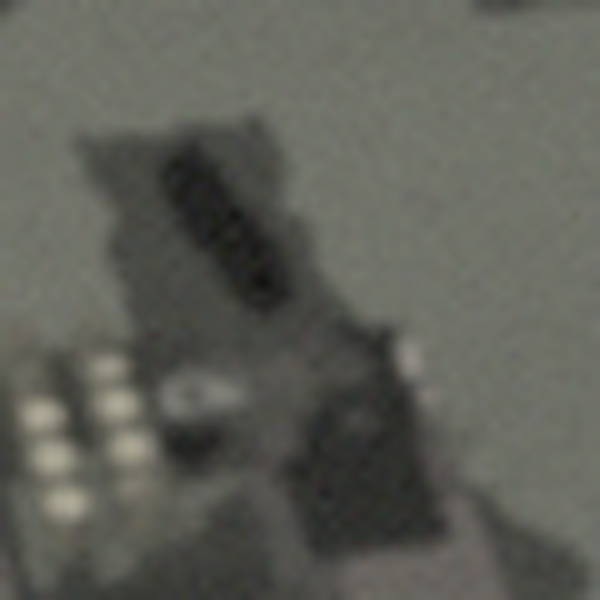

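In the crop the grip runs from (180,155) to (265,295), about 0.5–0.55 rad past upright. The arm is level with its pad on the ledge, so the clamp is closed. Handing in.

```bash
python3 -c "
from rig import *
o=observe();print(o['clock'],o['wrist_force']);print(sign_off())"
```

```text
18.05 [0.2317754  0.41629865 0.52849849]
the job is handed in; nothing more can be done
None
```

The rack is against both stop blocks and the clamp is closed over it. I handed the job in at 18 s of the 48 s allowed, with the robot touching nothing.

**What I did:** I pushed the rack about 54 mm along the deck with two half-open fingertips, gripping and lifting nothing. It stopped where expected, with about 8 N on the fingers and no further motion. I then pushed the handle over centre from behind with the fingers shut, and it snapped closed by itself.

**Last checks:**
- **Rack:** both cameras show it square and at home, to about 3 mm.
- **Clamp:** the handle leans about 0.5–0.55 rad towards the rack, and the arm is level with its pad on the rear ledge.
- **Bystanders:** the jar, loose vial and tweezers are where they started. I did not recheck the canister, amber bottle, timer or marker by measurement.

**One disagreement:** both cameras showed the fingertips about 37–42 mm higher than the reported TCP height. Lowering to a reading of −23.5 mm, well below the deck top at 8 mm, met no contact, which agrees with the cameras. I corrected all heights for it but never touched the deck to fix the exact offset.

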